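Set a strip to the saw's length stop, then hold the blade guard up

ROBOT

A 6-joint arm with a two-finger parallel gripper is mounted at the origin on the work surface; the furniture and walls round the work are solid. World frame = base frame: x ahead of the robot, y to its left, z up, the work surface at z = 0. Lengths are in m, angles in rad, forces in N, time in s.
With the tool pointing down it reaches from about 0.425 to 0.95 m from the base axis. Payload 3.5 kg.
Tool frame: the origin (TCP) lies at the very end of the fingers, on their centre line; the grasp point (between the pads) lies 19 mm behind it; z points along the fingers, y is the line along which they close (so a half turn about z gives the same grasp; the last joint's range is limited). The gripper opens to 85 mm and grips with 20 to 120 N. Pads are 22 mm wide; open, the fingers measure 114 mm over their backs; the gripper's body (76 mm by 85 mm) begins 54 mm behind the grasp point. The pads swing forward as they close: fully open they stand 13 mm farther back than shut.
Start: joints at [1.115, 0.286, 1.577, -0, 1.279, -0.15], TCP at [0.203, 0.644, 0.231] pointing down, gripper open.
Joint ranges: [-2.77, 2.77], [-0.9, 2.22], [0.21, 2.48], [-1.53, 4.67], [0.24, 2.81], [-2.84, 2.84]. Speed limits (rad/s): [2.79, 2.79, 3.14, 3.14, 3.14, 3.14].

INTERFACE

Orientations are given as a unit quaternion [x, y, z, w].
In Python, from plant import ctrl gives the robot as it stands.
- The arm moves only by the tool carry_out, never from a script. Its argument "deltas" is one flat list of numbers, 6 for each row, row after row: the shift along the tool's x, y, z in m, then the turn, a rotation vector about the tool's x, y, z in rad. A call has 1 to 5 rows; each row is the pose to reach, as a shift and turn from the pose commanded when the call began, along the tool's axes at that moment; what a row does not reach only later rows make up. A row lasts 1/8 s, in which the tool goes at most 62.5 mm and 10.7 degrees, less where a joint would pass 70% of its speed; a pose out of reach is approached as far as the arm can. A call with a gripper value outside its range is refused whole. "grip" is the opening in per cent of the stroke, from 0 (shut) to 100 (fully open), set as the call begins (left out, the last holds). The fingers move at their own pace and stop on an object; "grip_force" is the grip in N (left out, the last holds). Time passes only in rows, so rows that repeat a pose let the fingers close. It gives the time, the measured TCP pose, the force, the opening and the grip force at its end, in the units of the state.
- ctrl.get_state(): the state, without advancing time (a new reading comes with each control period).
- ctrl.read_camera(name): name is "side" or "top"; returns (picture, depth): 400x640x3 uint8, red, green, blue; 400x640 float32, m along the optical axis (not along the pixel's ray), 0 where there is no reading.
- ctrl.camera_model(name): a dict with "intrinsics" (3x3 intrinsics, pixels), "extrinsics" (4x4, takes a point from world to camera coordinates). Camera axes: x right, y down, z forward; pixel columns grow to the right and rows downward; lengths in m; the calibration is good to about 2 mm. A picture is of the moment at which its call begins. camera_model takes no time and is no camera call.
- ctrl.sign_off(): hands the job in; it is judged then, once.
Trained networks look in the newest picture that a camera, given by its name, has taken for a name from the list of things; names that differ only in an ending like _2 or _b are one class to them, and where a whole thing is asked for, a point or a joint stands for the part that bears it (a point fixed in the world has none). Each returns a list of dicts, best first, with "score" (0 to 1); they miss things now and then, are a little off and sometimes report something else, mostly with a low value. They report only what shows in the picture. A call takes as long as a camera call.
- ctrl.find_in(camera, query): "uv" ([column, row] in pixels, amid what is visible of it).
The state is a dict: "time": time; "qpos": joint angles; "dq": joint speeds; "joint_efforts": joint torques, N m; "eef_pos": TCP position; "tcp_rot": TCP orientation; "contact_force": force on the tool from outside, world axes, zero at the start; "wrist_torque": the same for the moment, N m; "opening": opening from 0.0 (shut) to 1.0 (fully open); "finger_force": force on a finger pad.
Only numpy, scipy, OpenCV 4.12 (cv2) and the standard library are available. Lean on these libraries where they do the work, as an engineer would, in place of code of your own. Each camera call takes 0.05 s, during which the arm holds its last target. There are 200 camera calls.

TASK

Set up the next cut on the little table saw (it is switched off): slide the wooden strip to the left along the mitre-gauge fence, lying flat against the fence, until you feel its end butt against the length stop, gently enough not to shift the stop on its fence. Then let go of the strip, take the sprung blade guard by the upright tab on its top, swing it up to 45 degrees from closed and finish the program still holding it there, so that I can sight along the blade; it snaps shut if released. Leave the other things on the bench and on the saw where they are.

Things in the scene. Friction and masses are not known exactly. Their poses are not given: they have to be found in the camera images.
- saw: Small hobby table saw, fixed on the bench: grey housing, aluminium table 210 (x) x 270 (y) mm, its top 90 mm above the bench. Origin: centre of its underside. x points to its back, y to its left along the fence, z up. In this frame the blade stands in y = 0, x -2 to 72 mm, 22 mm above the table; the guard over it covers x -6 to 100 mm, y -14 to 14 mm.
- fence_end (a point): Right-hand (-y) end of the working face of the mitre gauge's aluminium fence, 10 mm above the saw table. From here the fence, 17 mm high, runs 150 mm to the left; its working face looks to the blade and lies at x = -30 mm in the saw's frame. The strip lies between it and the guard. Right of this point the strip is free on both sides.
- stop_face (a point): Length stop: dark steel block 16 mm long (y), 24 mm high, with a brass thumbscrew, clamped over the fence left of the blade. The point is the middle of its right-hand (-y) face, 10 mm above the saw table and 6 mm off the fence's working face, where the strip's end butts. It slips along the fence if pushed with more than about 14 N.
- batten_center (a point): Centre (10 mm above the saw table) of the strip to be cut: plain straight stick 12 (x) x 180 (y) x 20 (z) mm, about 35 g, loose on the saw table, within 5 mm of the fence. Own y axis along its length, to the left. It slides with under 1 N. At first its leading end is 30 to 95 mm short of the stop and its tail may overhang the table's right edge.
- batten_lead (a point): Middle of the strip's leading (left, +y) end face, half-way up; 90 mm from its centre.
- batten_tail (a point): Middle of the strip's tail (right, -y) end face, half-way up, 90 mm from its centre. The last 65 mm of the tail always stand clear of the fence: it can be gripped there across its 12 mm, or pushed at the end.
- guard (a joint): Angle of the blade guard, rad: 0 = shut, down on the table; grows as its front swings up and back (45 degrees = 0.785; end of travel 1.5). A spring and its weight pull it shut at every angle, about 2 to 3 N at the tab.
- guard_handle (a point): Grip point on the upright black tab at the front of the guard's top: 12 mm thick (y), 22 mm deep (x), round top, standing 50 mm above the guard's top plate (27 mm wide). The point is 30 mm above that plate and 20 mm below the tab's top; with the guard shut 160 mm above the bench, 88 mm nearer the robot and 38 mm higher than the hinge. It turns with the guard.
- guard_hinge (a point): Hinge pin of the guard, at the back of the blade, axis along the saw's y, 122 mm above the bench. The guard swings in the saw's x-z plane about it.
- offcut: Thin wooden offcut 8 x 85 x 8 mm, loose on the back left part of the saw table. Leave alone. Origin at the centre of its underside.
- pliers: Pliers 147 mm long, loose on the bench behind the saw to the left. Leave alone. Origin at the centre of its underside.
- eraser: Eraser 20 x 45 x 12 mm, loose on the back right part of the saw table. Leave alone. Origin at the centre of its underside.
- blade_box: Small white cardboard box 54 x 85 x 23 mm, loose on the bench left of the saw. Leave alone. Origin at the centre of its underside.

How it is judged:
On the way:
1. the strip lies flat against the fence with its end against the length stop, the guard still down (y of batten_lead in the frame of stop_face above -0.003 m and x of batten_lead in the frame of saw below -0.019 m and angle between the y axis of batten_center and the y axis of saw, either way round below 0.05 rad and value of joint guard below 0.1 rad), for 0.2 s.
At the end, for the whole second after the job is handed in: The program ends with the guard held by the gripper's fingers, still, at 45 degrees (within 5 degrees); the strip lies on the saw table flat against the fence (within 5 mm and 3 degrees) with its leading end within 3 mm of the length stop and is not touched by the fingers (value of joint guard between 0.698 and 0.873 rad and velocity of joint guard between -0.15 and 0.15 rad/s and contact force between the fingers and guard above 0.5 N and y of batten_lead in the frame of stop_face above -0.003 m and x of batten_lead in the frame of saw below -0.019 m and angle between the y axis of batten_center and the y axis of saw, either way round below 0.05 rad and z of batten_center in the frame of saw below 0.104 m and contact force between each of the fingers, the fingers, the fingers, the fingers, the fingers, the fingers and batten below 0.1 N); the arm keeps its last pose, push and grip.
It fails at once if the length stop is shifted more than 3 mm along its fence (distance of stop_face from where it was at the start of the episode above 0.003 m).
It fails at once if a bystander is moved more than 15 mm (distance of any of offcut, eraser, pliers, blade_box from where it was at the start of the episode above 0.015 m).
It also fails if it takes over 54 s, if anything falls off the work surface, if the arm or the gripper's body presses on something with over 40 N, if the wrist force passes 120 N, or if a joint passes its speed limit or range.

## Working session

There is one attempt and no reset: what is moved stays moved. The work goes in short steps, Python scripts to look and compute and a tool call to move; the robot and the scene stay as the last step left them, time stands still between calls to the robot, and variables do not carry over. Pictures are saved under pics/ and viewed, at most 10 in all, crops included, and the job is handed in when it is done.

Besides the shell and the picture viewer there is one more tool, called after "Request:" as a command line: name --argument value ..., lists and objects as JSON in quotes. carry_out: Moves the arm, as the interface text tells. Its arguments: {"type":"object","properties":{"deltas":{"type":"array"},"grip":{"type":"number"},"grip_force":{"type":"number"}},"required":["deltas"]}

```bash
mkdir -p pics
cat > h.py <<'E'
import numpy as np,cv2
from plant import ctrl
from scipy.spatial.transform import Rotation as R
def world(cam,uv,depth,z=None):
    m=ctrl.camera_model(cam);K=np.array(m["intrinsics"]);E=np.array(m["extrinsics"])
    u,v=uv;d=np.linalg.inv(K)@[u,v,1]
    Ri=E[:3,:3].T;o=-Ri@E[:3,3];r=Ri@d
    s=(z-o[2])/r[2] if z is not None else depth[int(round(v)),int(round(u))]
    return o+s*r
E
python3 - <<'E'
from h import *
s=ctrl.get_state();print({k:np.round(v,3) for k,v in s.items()})
for c in("top","side"):
    p,d=ctrl.read_camera(c);cv2.imwrite(f"pics/{c}0.png",p[:,:,::-1]);np.save(c+"0.npy",d)
    for q in["saw","fence_end","stop_face","batten_center","batten_lead","batten_tail","guard_handle","guard_hinge"]:
        for r in ctrl.find_in(c,q)[:1]:
            print(c,q,round(r["score"],2),np.round(r["uv"]),np.round(world(c,r["uv"],d),3))
E
```

```text
{'time': np.float64(0.0), 'qpos': array([ 1.115,  0.287,  1.578,  0.   ,  1.279, -0.15 ]), 'dq': array([-0.   ,  0.001,  0.   ,  0.001, -0.   ,  0.001]), 'joint_efforts': array([ 0.0000e+00, -4.0598e+01, -2.9262e+01, -0.0000e+00,  6.0000e-03,
       -0.0000e+00]), 'eef_pos': array([0.203, 0.643, 0.23 ]), 'tcp_rot': array([ 0.152,  0.988, -0.001, -0.   ]), 'contact_force': array([-0.274,  0.695,  0.354]), 'wrist_torque': array([0.024, 0.002, 0.037]), 'finger_force': np.float64(0.0), 'opening': np.float64(1.001)}
top saw 0.97 [328. 230.] [ 0.474 -0.001  0.101]
top fence_end 0.92 [330. 228.] [ 0.475 -0.005  0.133]
top stop_face 0.51 [293. 237.] [0.457 0.068 0.117]
top batten_center 0.77 [372. 246.] [ 0.444 -0.09   0.11 ]
top batten_lead 0.56 [369. 246.] [ 0.444 -0.082  0.111]
top batten_tail 0.94 [370. 245.] [ 0.445 -0.083  0.111]
top guard_handle 0.96 [335. 204.] [ 0.522 -0.012  0.132]
top guard_hinge 0.67 [339. 202.] [ 0.528 -0.021  0.13 ]
side saw 0.74 [352. 221.] [0.468 0.07  0.115]
side fence_end 0.68 [353. 222.] [0.466 0.073 0.114]
side stop_face 0.45 [356. 226.] [0.46  0.073 0.106]
side batten_center 0.82 [378. 189.] [ 0.446 -0.073  0.111]
side batten_lead 0.75 [380. 191.] [ 0.441 -0.085  0.1  ]
side batten_tail 0.89 [379. 190.] [ 0.442 -0.072  0.11 ]
side guard_handle 0.76 [342. 196.] [ 0.512 -0.003  0.123]
side guard_hinge 0.77 [344. 193.] [ 0.506 -0.002  0.131]
```

View pics/top0.png

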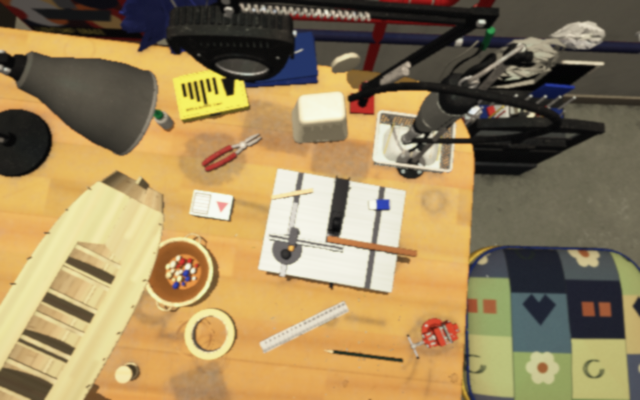

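View pics/side0.png

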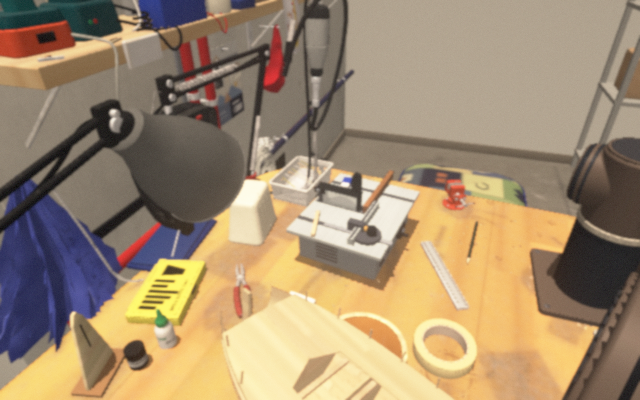

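The top view shows the saw around (333,230). The strip runs from about (328,238) to (416,254), and the guard lies at (340,205). I'll zoom in on it.

Run:
```python
import cv2,numpy as np
a=cv2.imread("pics/top0.png")[165:300,255:425];a=cv2.resize(a,None,fx=4.4,fy=4.4,interpolation=cv2.INTER_CUBIC);cv2.imwrite("pics/tc.png",a)
a=cv2.imread("pics/side0.png")[160:285,280:430];a=cv2.resize(a,None,fx=4.8,fy=4.8,interpolation=cv2.INTER_CUBIC);cv2.imwrite("pics/sc.png",a)
```

```text
(no output)
```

View pics/tc.png

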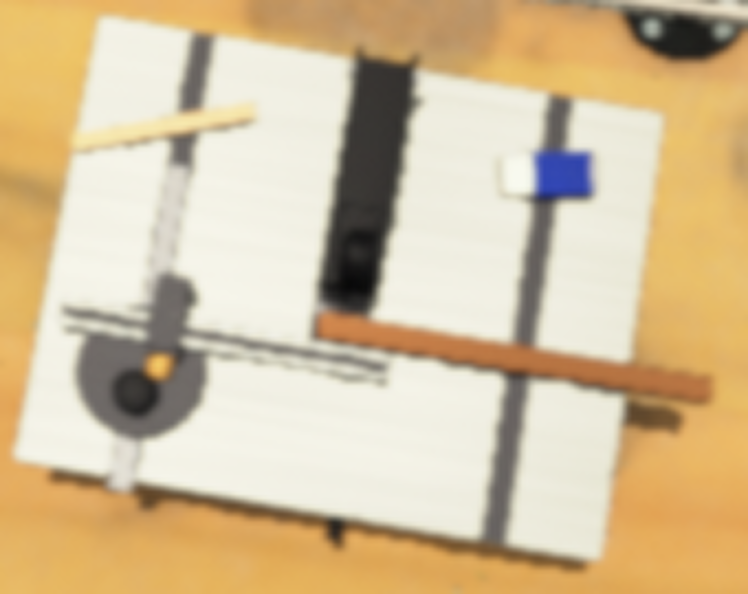

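View pics/sc.png

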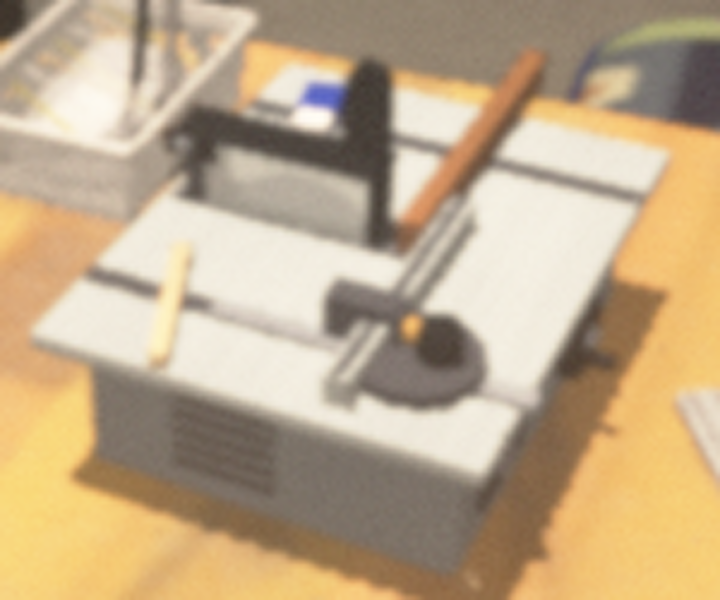

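```bash
cat >> h.py <<'E'
def cr(u,v): return ((u+.5)/4.4-.5+255,(v+.5)/4.4-.5+165)
P=np.array([world("top",cr(*c),None,.09)[:2] for c in[(98,15),(662,113),(600,560),(14,460)]])
Q=np.array([[.105,.135],[.105,-.135],[-.105,-.135],[-.105,.135]])
rot,res=R.align_vectors(np.c_[P-P.mean(0),np.zeros(4)],np.c_[Q,np.zeros(4)])[:2]
yaw=rot.as_rotvec()[2];c0=P.mean(0)
def tosaw(p): p=np.array(p);return np.r_[rot.inv().apply([*(p[:2]-c0),0])[:2],p[2]]
def toworld(p): return np.r_[rot.apply([p[0],p[1],0])[:2]+c0,p[2]]
E
python3 - <<'E'
from h import *
print("yaw",yaw,"c0",c0,"res",res,P)
for n,c,z in[("lead",(320,325),.11),("tail",(711,389),.11),("stopTR",(197,283),.114),("stopR",(180,348),.114),("stopTL",(158,275),.114),("fenceR near face",(387,365),.107),("fenceL",(65,305),.107),("tab top",(358,245),.18),("guardback",(385,60),.13),("guardfrontL",(322,295),.13),("guardfrontR",(372,310),.13),("eraser",(545,175),.102)]:
    p=world("top",cr(*c),None,z);print(n,p.round(3),tosaw(p).round(4))
d=np.load("top0.npy")
# tab points by depth in both cams
for cam in("top","side"):
    d=np.load(cam+"0.npy");m=ctrl.camera_model(cam);K=np.array(m["intrinsics"]);E=np.array(m["extrinsics"])
    v,u=np.mgrid[0:400,0:640];pc=np.stack([(u-K[0,2])/K[0,0]*d,(v-K[1,2])/K[1,1]*d,d],-1).reshape(-1,3)[d.ravel()>0]
    w=(pc-E[:3,3])@E[:3,:3]
    s=rot.inv().apply(np.c_[w[:,:2]-c0,0*w[:,0]])[:,:2]
    t=(abs(s[:,0])<.12)&(abs(s[:,1])<.04)&(w[:,2]>.142)&(w[:,2]<.2)
    print(cam,t.sum(),np.c_[s[t],w[t,2]].mean(0) if t.any() else 0,s[t].min(0),s[t].max(0),w[t,2].max())
    t=(abs(s[:,0])<.08)&(abs(s[:,1])<.1)&(w[:,2]>.08)&(w[:,2]<.095);print("table z",np.median(w[t,2]))
E
```

```text
yaw -0.14318941753255057 c0 [ 0.47816261 -0.01171295] res 0.0021058675219817694 [[ 0.60084712  0.10637217]
 [ 0.56206836 -0.15926311]
 [ 0.35570833 -0.12980581]
 [ 0.39402664  0.13584496]]
lead [ 0.457 -0.     0.11 ] [-0.0227  0.0085  0.11  ]
tail [ 0.433 -0.176  0.11 ] [-0.0214 -0.1693  0.11  ]
stopTR [0.474 0.055 0.114] [-0.0138  0.0659  0.114 ]
stopR [0.445 0.062 0.114] [-0.0436  0.0683  0.114 ]
stopTL [0.477 0.073 0.114] [-0.0132  0.0837  0.114 ]
fenceR near face [ 0.44  -0.031  0.107] [-0.035  -0.0242  0.107 ]
fenceL [0.463 0.114 0.107] [-0.0329  0.1227  0.107 ]
tab top [ 0.485 -0.012  0.18 ] [0.007  0.0005 0.18  ]
guardback [ 0.575 -0.026  0.13 ] [ 9.76e-02 -1.00e-04  1.30e-01]
guardfrontL [0.469 0.    0.13 ] [-0.0112  0.0104  0.13  ]
guardfrontR [ 0.463 -0.022  0.13 ] [-0.014  -0.0123  0.13  ]
eraser [ 0.529 -0.102  0.102] [ 0.0634 -0.0824  0.102 ]
top 89 [0.00204982 0.00096819 0.17480277] [-0.00726307 -0.00547735] [0.01462956 0.00646973] 0.1825661241699139
table z 0.0907452924488863
side 176 [0.00371299 0.003884   0.16225026] [-0.00636958 -0.00591524] [0.01566372 0.00829791] 0.18122451062208025
table z 0.09027417000390289
```

```bash
cat >> h.py <<'E'
def Rdown(extra=0): # tool y along saw +x, z down
    y=np.array([np.cos(yaw+extra),np.sin(yaw+extra),0]);z=np.array([0,0,-1.]);x=np.cross(y,z)
    return R.from_matrix(np.c_[x,y,z])
def plan(wps,p=None,r=None,n=5):
    """wps: list of (pos world, R); prints rows per call relative to pose (p,r)"""
    s=ctrl.get_state();p=s["eef_pos"] if p is None else p;r=R.from_quat(s["tcp_rot"]) if r is None else r
    rows=[];cp,crr=np.array(p),r
    for tp,tr in wps:
        tr=crr if tr is None else tr;dv=np.array(tp)-cp;rv=(tr*crr.inv()).as_rotvec()
        k=int(max(1,np.ceil(np.linalg.norm(dv)/.055),np.ceil(np.linalg.norm(rv)/.17)))
        for i in range(1,k+1): rows.append((cp+dv*i/k,R.from_rotvec(rv*i/k)*crr))
        cp,crr=np.array(tp),tr
    for i in range(0,len(rows),n):
        print([float(x) for a,b in rows[i:i+n] for x in np.r_[r.inv().apply(a-p).round(4),(r.inv()*b).as_rotvec().round(3)]])
        p,r=rows[min(i+n,len(rows))-1]
E
python3 - <<'E'
from h import *
g=toworld([-.022,-.145,.2]);print(g)
plan([([.29,.58,.32],None),([.46,.32,.32],Rdown(.7)),(np.r_[g[:2],.25],Rdown())])
E
```

```text
[ 0.43569617 -0.15208959  0.2       ]
[-0.034, -0.0115, -0.0296, 0.0, 0.0, 0.0, -0.068, -0.0231, -0.0591, 0.0, 0.0, 0.0, -0.102, -0.0346, -0.0887, 0.0, 0.0, 0.0, -0.1421, -0.0674, -0.0887, -0.0, 0.0, 0.118, -0.1821, -0.1002, -0.0887, -0.0, 0.0, 0.236]
[-0.0466, -0.0225, 0.0, -0.0, 0.0, 0.118, -0.0932, -0.045, 0.0, -0.0, 0.0, 0.236, -0.1399, -0.0675, 0.0, -0.0, 0.0, 0.354, -0.1865, -0.0901, 0.0, -0.0, 0.0, 0.472, -0.2112, -0.1364, 0.0078, -0.0, 0.0, 0.55]
[-0.0453, -0.0266, 0.0078, 0.0, 0.0, 0.078, -0.0906, -0.0531, 0.0156, 0.0, 0.0, 0.156, -0.1359, -0.0797, 0.0233, 0.0, 0.0, 0.233, -0.1812, -0.1063, 0.0311, 0.0, 0.0, 0.311, -0.2265, -0.1329, 0.0389, 0.0, 0.0, 0.389]
[-0.052, -0.0074, 0.0078, 0.0, 0.0, 0.078, -0.104, -0.0148, 0.0156, 0.0, 0.0, 0.156, -0.156, -0.0222, 0.0233, 0.0, 0.0, 0.233]
```

Request:
carry_out --deltas '[-0.034,-0.0115,-0.03,0,0,0,-0.068,-0.023,-0.059,0,0,0,-0.102,-0.0345,-0.089,0,0,0,-0.142,-0.0675,-0.089,0,0,0.118,-0.182,-0.1,-0.089,0,0,0.236]' --grip 50

```text
time: 1.52
eef_pos: [0.3475, 0.4925, 0.3212]
tcp_rot: [0.269, 0.963, 0.001, 0.0]
contact_force: [1.5, 0.5, 0.2]
opening: 0.503
finger_force: 0.0
```

Request:
carry_out --deltas '[-0.0466,-0.0225,0.0,0,0.0,0.118,-0.0932,-0.045,0.0,0,0.0,0.236,-0.14,-0.0675,0.0,0,0.0,0.354,-0.1865,-0.09,0.0,0,0.0,0.472,-0.211,-0.1364,0.008,0,0.0,0.55]'

```text
time: 2.15
eef_pos: [0.4588, 0.2662, 0.313]
tcp_rot: [0.521, 0.854, 0.001, 0.001]
contact_force: [0.2, -0.0, 0.5]
opening: 0.495
finger_force: 0.0
```

Request:
carry_out --deltas '[-0.0453,-0.0266,0.008,0.0,0.0,0.078,-0.09,-0.053,0.0156,0.0,0.0,0.156,-0.136,-0.08,0.023,0.0,0.0,0.233,-0.181,-0.106,0.031,0.0,0.0,0.311,-0.2265,-0.133,0.039,0.0,0.0,0.389]'

```text
time: 2.78
eef_pos: [0.4431, 0.004, 0.2735]
tcp_rot: [0.675, 0.737, 0.0, 0.001]
contact_force: [1.1, -0.5, 0.4]
opening: 0.5
finger_force: 0.0
```

Request:
carry_out --deltas '[-0.052,-0.0074,0.008,0.0,0.0,0.078,-0.104,-0.015,0.0156,0.0,0.0,0.156,-0.156,-0.022,0.023,0.0,0.0,0.233,-0.156,-0.022,0.023,0.0,0.0,0.233]'

```text
time: 3.28
eef_pos: [0.4349, -0.1545, 0.2498]
tcp_rot: [0.758, 0.653, -0.0, -0.0]
contact_force: [0.6, 1.3, -0.1]
opening: 0.499
finger_force: 0.0
```

Request:
carry_out --deltas '[0,0,0.05,0,0,0,0,0,0.095,0,0,0,0,0,0.13,0,0,0,0,0,0.145,0,0,0,0,0,0.153,0,0,0]'

```text
time: 3.9
eef_pos: [0.436, -0.1514, 0.0974]
tcp_rot: [0.755, 0.655, 0.0, 0.0]
contact_force: [-1.0, 0.2, -0.1]
opening: 0.504
finger_force: 0.0
```

Run:
```python
from h import *
s=ctrl.get_state();print(s["eef_pos"],tosaw(s["eef_pos"]),s["contact_force"],(R.from_quat(s["tcp_rot"]).inv()*Rdown()).as_rotvec())
for c in("top","side"):
    p,d=ctrl.read_camera(c);cv2.imwrite(f"pics/{c}1.png",p[:,:,::-1])
    x=(255,165,170,135) if c=="top" else (280,150,150,125)
    a=p[x[1]:x[1]+x[3],x[0]:x[0]+x[2],::-1];cv2.imwrite(f"pics/{c}1c.png",cv2.resize(a,(700,int(700*x[3]/x[2])),interpolation=cv2.INTER_CUBIC))
```

```text
[ 0.43597156 -0.15138747  0.09742651] [-0.02182762 -0.14426577  0.09742651] [-1.03043419  0.20350066 -0.08997012] [4.58172396e-04 2.71209861e-05 1.18805181e-03]
```

View pics/side1c.png

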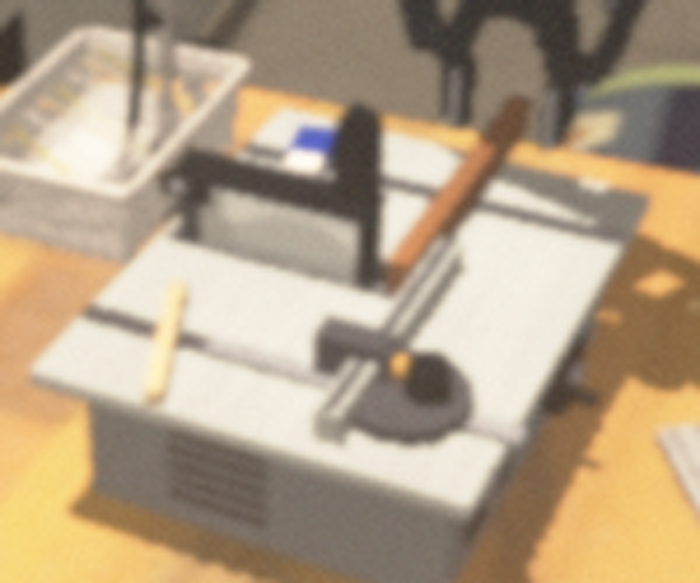

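The fingers straddle the strip's tail, either side of about (505,105) in the crop. I'll close gently.

Request:
carry_out --deltas '[0,0,0.001,0,0,0,0,0,0.001,0,0,0,0,0,0.001,0,0,0,0,0,0.001,0,0,0,0,0,0.001,0,0,0]' --grip 0 --grip_force 20

```text
time: 4.62
eef_pos: [0.4363, -0.1522, 0.0975]
tcp_rot: [0.756, 0.655, 0.0, 0.001]
contact_force: [-0.6, 0.5, 5.5]
opening: 0.134
finger_force: 26.0
```

Request:
carry_out --deltas '[0,0,0,0,0,0,0,0,0,0,0,0,0,0,0,0,0,0]'

```text
time: 5.0
eef_pos: [0.4363, -0.1522, 0.0975]
tcp_rot: [0.756, 0.655, 0.0, 0.001]
contact_force: [-0.1, 1.3, 6.2]
opening: 0.13
finger_force: 26.0
```

Request:
carry_out --deltas '[0.004,0,-0.0015,0,0,0,0.014,-0.001,-0.0015,0,0,0,0.026,-0.0015,-0.0015,0,0,0,0.038,-0.002,-0.0015,0,0,0,0.045,-0.002,-0.0015,0,0,0]'

```text
time: 5.62
eef_pos: [0.4401, -0.1059, 0.0977]
tcp_rot: [0.756, 0.655, 0.0, 0.0]
contact_force: [0.4, -1.0, -1.2]
opening: 0.127
finger_force: 25.3
```

Run:
```python
from h import *
s=ctrl.get_state();print(tosaw(s["eef_pos"]),rot.inv().apply(s["contact_force"]))
p,d=ctrl.read_camera("top");a=p[165:300,255:425,::-1];cv2.imwrite("pics/tc2.png",cv2.resize(a,None,fx=4.4,fy=4.4,interpolation=cv2.INTER_CUBIC))
s=ctrl.get_state();print(s["eef_pos"],rot.inv().apply(s["contact_force"]))
```

```text
[-0.02421989 -0.09868431  0.09772038] [ 0.5744331  -0.96093142 -1.18121845]
[ 0.44007945 -0.10542278  0.09765567] [ 0.73477132  0.88162389 -0.5117002 ]
```

View pics/tc2.png

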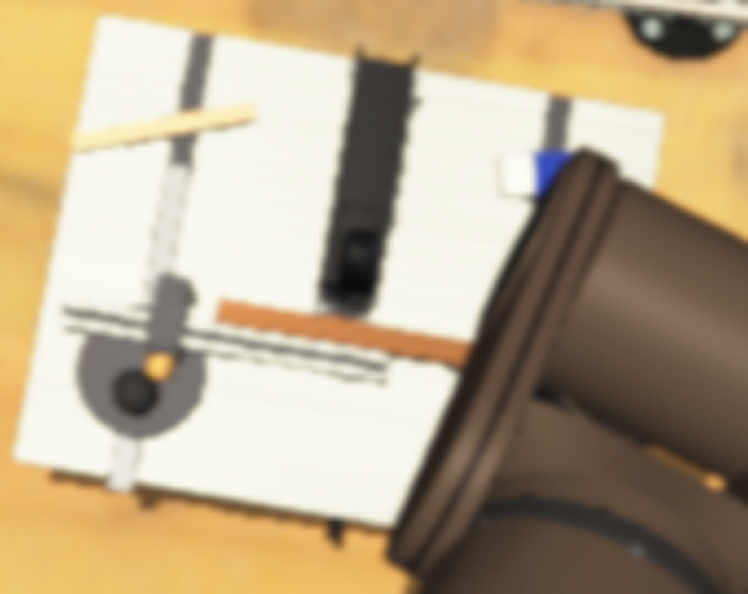

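The strip's leading end is at about (219,311) and the stop's right face is near x = 193, so about 11 mm remains. I'll creep in.

Request:
carry_out --deltas '[0.003,0,0,0,0,0,0.005,-0.0005,0,0,0,0,0.006,-0.001,0,0,0,0,0.007,-0.001,0,0,0,0]'

```text
time: 6.18
eef_pos: [0.4405, -0.1004, 0.0982]
tcp_rot: [0.756, 0.655, 0.0, 0.001]
contact_force: [2.5, -1.2, -0.5]
opening: 0.136
finger_force: 25.3
```

Request:
carry_out --deltas '[0.0007,0,0,0,0,0,0.0014,0,0,0,0,0]'

```text
time: 6.42
eef_pos: [0.4407, -0.0989, 0.0982]
tcp_rot: [0.756, 0.655, 0.0, 0.001]
contact_force: [2.1, -2.7, -0.4]
opening: 0.13
finger_force: 25.3
```

Request:
carry_out --deltas '[0.0005,0,0,0,0,0,0.001,0,0,0,0,0]'

```text
time: 6.68
eef_pos: [0.4408, -0.0978, 0.0981]
tcp_rot: [0.756, 0.655, 0.0, 0.001]
contact_force: [3.5, -3.1, -0.5]
opening: 0.132
finger_force: 25.3
```

Request:
carry_out --deltas '[0.0005,0,0,0,0,0,0.001,0,0,0,0,0]'

```text
time: 6.92
eef_pos: [0.4409, -0.0967, 0.098]
tcp_rot: [0.756, 0.655, 0.0, 0.001]
contact_force: [4.3, -3.3, -0.1]
opening: 0.133
finger_force: 25.3
```

Request:
carry_out --deltas '[0.0005,0,0,0,0,0,0.001,0,0,0,0,0]'

```text
time: 7.18
eef_pos: [0.441, -0.0957, 0.098]
tcp_rot: [0.756, 0.655, 0.0, 0.001]
contact_force: [3.4, -2.8, 0.9]
opening: 0.13
finger_force: 25.3
```

Request:
carry_out --deltas '[0.0005,0.0003,0,0,0,0,0.001,0.0003,0,0,0,0]'

```text
time: 7.42
eef_pos: [0.4412, -0.0947, 0.0979]
tcp_rot: [0.756, 0.655, 0.0, 0.0]
contact_force: [4.3, -3.5, -0.3]
opening: 0.128
finger_force: 25.3
```

Request:
carry_out --deltas '[0.0005,0,0,0,0,0,0.001,0,0,0,0,0]'

```text
time: 7.68
eef_pos: [0.4414, -0.0937, 0.0979]
tcp_rot: [0.756, 0.655, 0.0, 0.0]
contact_force: [3.4, -4.0, 0.3]
opening: 0.127
finger_force: 25.3
```

Request:
carry_out --deltas '[0.0004,0,0,0,0,0,0.0008,0,0,0,0,0]'

```text
time: 7.92
eef_pos: [0.4414, -0.0934, 0.0979]
tcp_rot: [0.756, 0.655, -0.001, 0.001]
contact_force: [2.9, -5.4, 0.2]
opening: 0.132
finger_force: 25.3
```

Request:
carry_out --deltas '[0.0004,0,0,0,0,0,0.0008,0,0,0,0,0]'

```text
time: 8.18
eef_pos: [0.4414, -0.0934, 0.098]
tcp_rot: [0.755, 0.655, -0.001, 0.001]
contact_force: [2.6, -8.5, -0.2]
opening: 0.13
finger_force: 25.3
```

The strip has butted: it stopped moving and the force rose to about 8 N. I'll ease off, release and back up.

Request:
carry_out --deltas '[-0.0006,0,0,0,0,0,-0.0006,0,0,0,0,0,-0.0006,0,0,0,0,0]'

```text
time: 8.55
eef_pos: [0.4414, -0.0934, 0.0979]
tcp_rot: [0.756, 0.655, -0.001, 0.001]
contact_force: [3.2, -5.5, -0.3]
opening: 0.132
finger_force: 25.4
```

Request:
carry_out --deltas '[0,0,0,0,0,0,0,0,0,0,0,0,0,0,0,0,0,0,0,0,0,0,0,0]' --grip 40

```text
time: 9.05
eef_pos: [0.4409, -0.0923, 0.0975]
tcp_rot: [0.756, 0.655, -0.0, -0.001]
contact_force: [-0.3, -0.5, 0.9]
opening: 0.397
finger_force: 0.0
```

Request:
carry_out --deltas '[0,0,-0.02,0,0,0,0,0,-0.06,0,0,0,0,0,-0.11,0,0,0,-0.03,-0.02,-0.15,0,0,0,-0.09,-0.02,-0.16,0,0,0]'

```text
time: 9.68
eef_pos: [0.4094, -0.179, 0.2618]
tcp_rot: [0.754, 0.656, 0.001, 0.003]
contact_force: [0.9, -0.4, 0.4]
opening: 0.399
finger_force: 0.0
```

Run:
```python
from h import *
s=ctrl.get_state();print(s["eef_pos"],tosaw(s["eef_pos"]),s["contact_force"])
p,d=ctrl.read_camera("top");a=p[165:300,255:425,::-1];cv2.imwrite("pics/tc3.png",cv2.resize(a,None,fx=4.4,fy=4.4,interpolation=cv2.INTER_CUBIC))
```

```text
[ 0.40942592 -0.17903601  0.26182583] [-0.04415612 -0.17541942  0.26182583] [ 0.88449946 -0.38850876  0.44056838]
```

View pics/tc3.png

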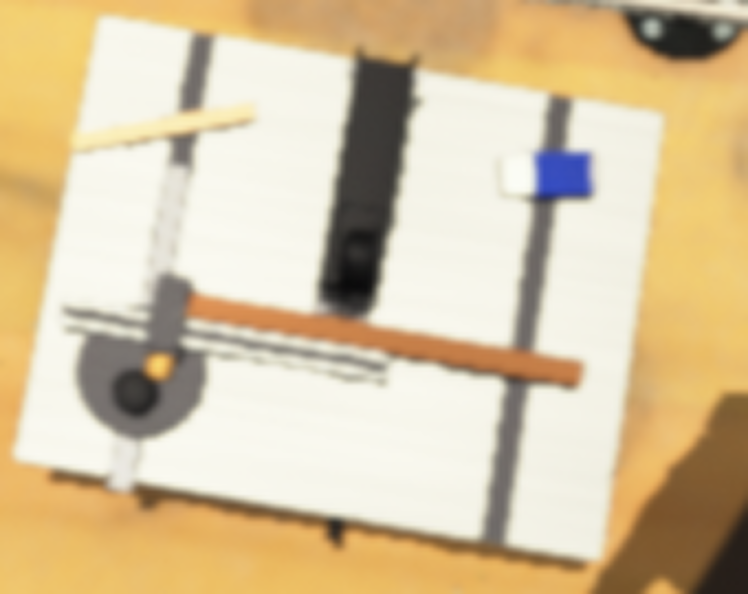

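The strip's leading end is seated on the stop at (190,306). The strip is parallel to the fence, with its tail at (582,374). Next is the guard tab.

```bash
cat >> h.py <<'E'
G0=np.array([.003,.002,.162]);H=np.array([.091,.002,.122])
def gpose(th,phi,up=0):
    d=G0-H;c,s=np.cos(th),np.sin(th)
    g=H+np.array([c*d[0]+s*d[2],0,-s*d[0]+c*d[2]])
    z=np.array([-np.sin(phi),0,-np.cos(phi)]);y=np.array([0,-1,0.]);x=np.cross(y,z)
    return toworld(g+(.019-up)*z),rot*R.from_matrix(np.c_[x,y,z])
E
python3 - <<'E'
from h import *
f=np.radians(-20)
print(ctrl.get_state()["qpos"])
a,ra=gpose(0,f,.09);b,rb=gpose(0,f,0);print(a,b)
plan([([.40,-.12,.27],Rdown(-.8)),(a,ra)])
print();plan([(gpose(0,f,.05)[0],ra),(gpose(0,f,.02)[0],ra),(b,ra)],a,ra)
E
```

```text
[-0.65191856 -0.26417024  2.07593359 -0.00527594  1.32051904 -0.50487808]
[ 0.4573824  -0.00669626  0.22871818] [ 0.48784919 -0.01108884  0.14414584]
[0.0129, -0.0036, -0.0017, 0.002, 0.001, 0.159, 0.0257, -0.0072, -0.0035, 0.004, 0.002, 0.319, 0.0386, -0.0107, -0.0052, 0.005, 0.004, 0.478, 0.0515, -0.0143, -0.0069, 0.007, 0.005, 0.638, 0.0644, -0.0179, -0.0087, 0.009, 0.006, 0.797]
[0.0226, -0.0116, 0.0083, -0.027, 0.066, 0.153, 0.0452, -0.0232, 0.0165, -0.054, 0.133, 0.305, 0.0678, -0.0348, 0.0248, -0.081, 0.199, 0.458, 0.0904, -0.0464, 0.033, -0.108, 0.265, 0.61, 0.113, -0.058, 0.0413, -0.135, 0.332, 0.763]

[-0.0, 0.0, 0.04, 0.0, 0.0, 0.0, 0.0, -0.0, 0.07, 0.0, 0.0, 0.0, -0.0, 0.0, 0.09, 0.0, 0.0, 0.0]
```

Request:
carry_out --deltas '[0.0129,-0.0036,-0.0017,0.002,0.001,0.159,0.0257,-0.0072,-0.0035,0.004,0.002,0.319,0.0386,-0.0107,-0.0052,0.005,0.004,0.478,0.0515,-0.0143,-0.007,0.007,0.005,0.638,0.0644,-0.018,-0.0087,0.009,0.006,0.797]'

```text
time: 10.35
eef_pos: [0.3997, -0.1118, 0.2662]
tcp_rot: [0.951, 0.308, -0.001, -0.006]
contact_force: [-0.1, -0.9, 0.7]
opening: 0.402
finger_force: 0.0
```

Request:
carry_out --deltas '[0.0226,-0.0116,0.0083,-0.027,0.066,0.153,0.0452,-0.0232,0.0165,-0.054,0.133,0.305,0.0678,-0.0348,0.0248,-0.081,0.199,0.458,0.0904,-0.0464,0.033,-0.108,0.265,0.61,0.113,-0.058,0.0413,-0.135,0.332,0.763]'

```text
time: 10.98
eef_pos: [0.4569, 0.0021, 0.2256]
tcp_rot: [0.982, -0.073, 0.172, 0.008]
contact_force: [0.6, -1.1, -0.2]
opening: 0.399
finger_force: 0.0
```

Request:
carry_out --deltas '[0,0,0,0,0,0,0,0,0,0,0,0]'

```text
time: 11.22
eef_pos: [0.4569, 0.0012, 0.2263]
tcp_rot: [0.983, -0.069, 0.171, 0.008]
contact_force: [-0.5, -0.3, 1.2]
opening: 0.399
finger_force: 0.0
```

Run:
```python
from h import *
s=ctrl.get_state();f=np.radians(-20);a,ra=gpose(0,f,.09)
print(s["eef_pos"],a,s["qpos"].round(2),s["contact_force"].round(1))
plan([(a,ra)])
plan([(gpose(0,f,.045)[0],ra),(gpose(0,f,.02)[0],ra),(gpose(0,f)[0],ra)])
p,d=ctrl.read_camera("side");cv2.imwrite("pics/s3.png",cv2.resize(p[100:285,260:460,::-1],None,fx=3.2,fy=3.2,interpolation=cv2.INTER_CUBIC))
```

```text
[0.45691865 0.00115351 0.22628039] [ 0.4573824  -0.00669626  0.22871818] [-0.24 -0.43  2.29  0.05  0.94  1.44] [-0.5 -0.3  1.2]
[0.0023, 0.0077, -0.0018, -0.009, 0.006, 0.002]
[0.0026, 0.0081, 0.0432, -0.009, 0.006, 0.002, 0.0027, 0.0083, 0.0682, -0.009, 0.006, 0.002, 0.0028, 0.0085, 0.0882, -0.009, 0.006, 0.002]
```

View pics/s3.png

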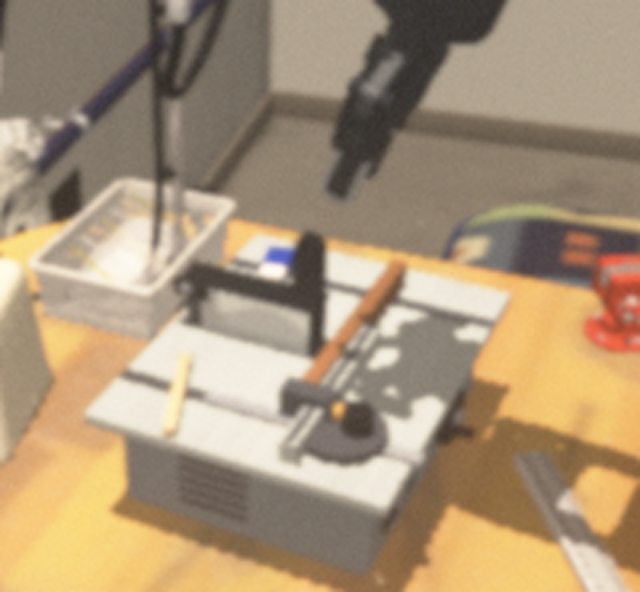

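The gripper is above and in front of the tab, whose top is at about (312,238) in the crop, and is lined up to descend.

Request:
carry_out --deltas '[0.002,0.008,0.01,-0.009,0.006,0.002,0.0026,0.008,0.043,-0.009,0.006,0.002,0.0027,0.0083,0.068,-0.009,0.006,0.002,0.0028,0.0085,0.08,-0.009,0.006,0.002,0.0028,0.0085,0.088,-0.009,0.006,0.002]'

```text
time: 11.9
eef_pos: [0.488, -0.0116, 0.1436]
tcp_rot: [0.982, -0.072, 0.173, 0.012]
contact_force: [-0.4, 0.1, -0.6]
opening: 0.402
finger_force: 0.0
```

Run:
```python
from h import *
s=ctrl.get_state();f=np.radians(-20)
print(tosaw(s["eef_pos"]),tosaw(gpose(0,f)[0]),s["contact_force"].round(1));plan([gpose(0,f)])
```

```text
[0.00976598 0.00154953 0.14357949] [0.00949838 0.002      0.14414584] [-0.4  0.1 -0.6]
[-0.0001, -0.0005, -0.0006, 0.0, -0.0, -0.003]
```

Request:
carry_out --deltas '[0,0,0,0,0,0,0,0,0,0,0,0,0,0,0,0,0,0,0,0,0,0,0,0,0,0,0,0,0,0]' --grip 0 --grip_force 50

```text
time: 12.52
eef_pos: [0.4876, -0.0133, 0.1444]
tcp_rot: [0.982, -0.071, 0.174, 0.015]
contact_force: [-1.0, -11.9, -4.7]
opening: 0.129
finger_force: 49.9
```

Request:
carry_out --deltas '[0,0,0,0,0,0,0,0,0,0,0,0]'

```text
time: 12.78
eef_pos: [0.4876, -0.0133, 0.1444]
tcp_rot: [0.982, -0.071, 0.174, 0.015]
contact_force: [-0.5, -13.3, -3.9]
opening: 0.132
finger_force: 49.9
```

Run:
```python
from h import *
f=np.radians(-20);w=[]
for k in range(1,11):
    t=np.radians(4.5*k);w.append(gpose(t,f+t))
plan(w,*gpose(0,f),n=3)
```

```text
[0.004, 0.0, -0.0053, -0.0, -0.079, 0.0, 0.0085, -0.0, -0.0102, -0.0, -0.157, 0.0, 0.0133, 0.0, -0.0148, -0.0, -0.236, 0.0]
[0.004, -0.0, -0.0053, 0.0, -0.079, 0.0, 0.0085, 0.0, -0.0102, -0.0, -0.157, -0.0, 0.0133, -0.0, -0.0148, 0.0, -0.236, 0.0]
[0.004, 0.0, -0.0053, 0.0, -0.079, -0.0, 0.0085, 0.0, -0.0102, 0.0, -0.157, 0.0, 0.0133, -0.0, -0.0148, 0.0, -0.236, 0.0]
[0.004, 0.0, -0.0053, -0.0, -0.079, 0.0]
```

Request:
carry_out --deltas '[0,0.0015,0,0,0,0,0.004,0.0017,-0.005,0,-0.079,0,0.0085,0.0017,-0.01,0,-0.157,0,0.0133,0.0017,-0.015,0,-0.236,0]'

```text
time: 13.28
eef_pos: [0.4948, -0.0145, 0.1628]
tcp_rot: [0.996, -0.072, 0.056, 0.005]
contact_force: [5.7, -3.8, -8.7]
opening: 0.134
finger_force: 49.5
```

Request:
carry_out --deltas '[0.004,0,-0.0053,0,-0.079,0,0.0085,0,-0.0102,0,-0.157,0,0.0133,0,-0.0148,0,-0.236,0]'

```text
time: 13.65
eef_pos: [0.5061, -0.0161, 0.1791]
tcp_rot: [0.995, -0.072, -0.062, -0.004]
contact_force: [-0.2, -3.8, -5.7]
opening: 0.135
finger_force: 50.2
```

Run:
```python
from h import *
s=ctrl.get_state();t=np.radians(27);print(tosaw(s["eef_pos"]),tosaw(gpose(t,t-np.radians(20))[0]),s["qpos"].round(2),rot.inv().apply(s["contact_force"]).round(1))
z=rot.inv().apply(R.from_quat(s["tcp_rot"]).apply([0,0,1]));g=tosaw(s["eef_pos"])-.019*z
print("tilt",np.degrees(np.arctan2(-z[0],-z[2])),"angle",np.degrees(np.arctan2(g[2]-.122,H[0]-g[0])-np.arctan2(.04,.088)),np.hypot(g[2]-.122,H[0]-g[0]),np.hypot(.04,.088))
```

```text
[ 0.02831931 -0.00039661  0.17908812] [0.02843553 0.002      0.17873305] [-0.23  0.03  1.96 -0.01  1.27  1.49] [ 0.3 -3.8 -5.7]
tilt 7.124158919400922 angle 27.094061511981142 0.09698517367954083 0.09666436778875657
```

Tracking well; next, the remaining 18 degrees.

Request:
carry_out --deltas '[0.004,0,-0.0053,0,-0.079,0,0.0085,0,-0.0102,0,-0.157,0,0.0133,0,-0.0148,0,-0.236,0]'

```text
time: 14.02
eef_pos: [0.521, -0.0183, 0.1923]
tcp_rot: [0.981, -0.071, -0.179, -0.012]
contact_force: [-1.6, -3.1, -4.1]
opening: 0.132
finger_force: 50.4
```

Request:
carry_out --deltas '[0.004,0,-0.0053,0,-0.079,0,0.004,0,-0.0053,0,-0.079,0,0.004,0,-0.0053,0,-0.079,0]'

```text
time: 14.4
eef_pos: [0.5264, -0.0191, 0.1957]
tcp_rot: [0.974, -0.071, -0.216, -0.015]
contact_force: [-2.3, -4.8, -1.0]
opening: 0.135
finger_force: 50.7
```

Run:
```python
from h import *
s=ctrl.get_state();print(rot.inv().apply(s["contact_force"]).round(1),s["finger_force"],s["time"],abs(s["dq"]).max())
z=rot.inv().apply(R.from_quat(s["tcp_rot"]).apply([0,0,1]));g=tosaw(s["eef_pos"])-.019*z
print("tilt",np.degrees(np.arctan2(-z[0],-z[2])),"angle",np.degrees(np.arctan2(g[2]-.122,H[0]-g[0])-np.arctan2(.04,.088)),np.hypot(g[2]-.122,H[0]-g[0]))
p,d=ctrl.read_camera("side");a=cv2.resize(p[130:285,270:430,::-1],(400,388),interpolation=cv2.INTER_CUBIC)
p,d=ctrl.read_camera("top");b=cv2.resize(p[165:300,255:425,::-1],(400,318),interpolation=cv2.INTER_CUBIC)
cv2.imwrite("pics/fin.png",np.hstack([a,cv2.copyMakeBorder(b,0,70,0,0,cv2.BORDER_CONSTANT)]))
```

```text
[-1.6 -5.  -1. ] 50.670023020065855 14.4 0.014026891546813077
tilt 24.95813157653658 angle 44.92646651098111 0.09715496335446783
```

View pics/fin.png

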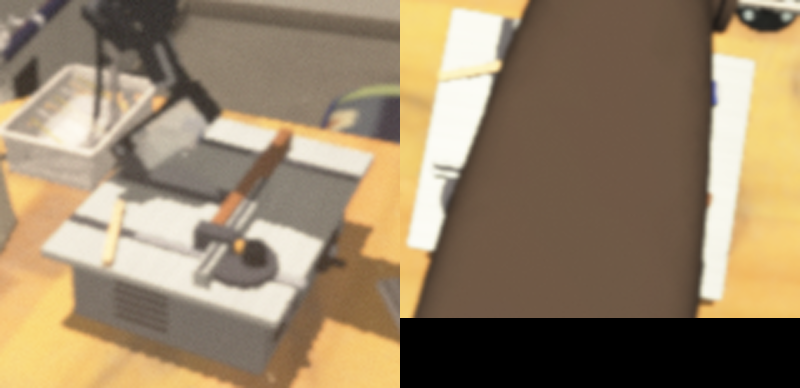

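The guard is up at about 45 degrees and held by its tab, near (175,85). The strip is still seated on the stop at (215,225), so I'll hand in.

```bash
python3 -c "
from plant import ctrl
print(ctrl.sign_off())"
```

```text
the job is handed in; nothing more can be done
None
```

The job is handed in: the strip lies along the fence with its end against the length stop (about 8 N at contact, under the stop's 14 N slip limit), and the gripper is holding the guard at about 45 degrees (44.9 from the tool pose); no verdict came back.

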